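# Fetch the reference weight from behind bottle and can

## Task

Set the reference weight from the back of the grey stand onto the middle of the scale's pan. The pump bottle and the aerosol can stand in front of it: first park both upright on the two black mats, one on the middle of each in either order, only then move the weight, and when it stands on the pan put bottle and can back, each upright just where it stood. Leave the impeller and the tachometer alone.

Things in the scene. Friction and masses are not known exactly. Their poses are not given: they have to be found in the camera images.
- stand: fixed grey steel stand: floor 200 mm long, 100 mm wide, 6 mm above the bench, 3 mm lips on the long sides, back wall 36 mm high at the far end. Origin: centre of the underside; x along its length to the back wall, y across to the left. The three things stand on its floor in single file, about 60 mm before the origin (front), 12 mm behind it (middle), 70 mm behind it (back)
- bottle_mid (a point): the pump bottle: blue round body 65 mm in diameter with a metal dish on top, 128 mm tall, 0.11 to 0.22 kg, stands upright in the front or the middle place of the stand. The point lies on its axis half-way up, 64 mm above its underside; the body is straight up to 83 mm above its underside, so it can be gripped a little above the point; z is its own up axis
- can_mid (a point): the aerosol can: straight round can, white and bare metal with a grey cap, 52 mm in diameter, 105 mm tall, 0.13 to 0.25 kg, stands upright in the other one of the front and middle places. The point lies on its axis half-way up, 52.5 mm above its underside; the can is straight up to 80 mm above its underside; z is its own up axis
- weight_mid (a point): the reference weight: brass-coloured, round, 28 mm in diameter, 42 mm tall with a knob on top, 0.14 to 0.28 kg, stands upright in the back place of the stand, behind the two others. The point lies on its axis half-way up, 21 mm above its underside; z is its own up axis
- scale_pan (a point): the bench scale: flat grey housing 84 x 84 mm with a round steel pan 62 mm in diameter; the point is the centre of the pan's top face, 20 mm above the bench; z up. The pan does not give. The scale is fixed and stands in one of three spots left of and before the black test fixture, the two mats in the other two
- mat_a: one of the two parking mats: a black rubber square 84 x 84 mm, 3 mm thick, fixed, empty at the start. Origin: centre of its underside on the bench
- mat_b: the other parking mat, of the same make. Origin: centre of its underside on the bench. The mats and the scale have the same yaw as the bench and stand beside a black test fixture about 200 x 200 mm and 68 mm high, centred near x = 0.55, y = 0.19, which must be cleared when carrying
- impeller_mid (a point): bystander: a loose black fan impeller lying flat, 55 mm in diameter, 20 mm tall; the point is its centre
- tacho_mid (a point): bystander: a loose orange hand tachometer lying flat, 54 x 114 x 30 mm; the point is its centre

How it is judged:
By the outcome, as a careful person would: the job done as asked, in the order asked, and still so for the second after the job is handed in, with the robot touching nothing.
It also fails if it takes over 117 s, if anything falls off the work surface, if the arm or the gripper's body presses on something with over 40 N, if the wrist force passes 120 N, or if a joint passes its speed limit or range.

## Robot

A 6-joint arm with a two-finger parallel gripper is mounted at the origin on a cart in front of the work surface, level with it; the furniture and walls round the work are solid. World frame = base frame: x ahead of the robot, y to its left, z up, the work surface at z = 0. Lengths are in m, angles in rad, forces in N, time in s.
With the tool pointing down it reaches from about 0.425 to 0.95 m from the base axis. Payload 14.7 kg.
Tool frame: the origin (TCP) lies midway between the tips of the shut fingers; the grasp point (between the pads) lies arm.tcp_to_grasp behind it (arm.tcp_to_grasp is the distance from the TCP to the grasp point, in m); z points along the fingers, y is the line along which they close (so a half turn about z gives the same grasp; the last joint's range is limited). The gripper opens to 85 mm and grips with 20 to 120 N. Pads are 22 mm wide; open, the fingers measure 114 mm over their backs; the gripper's body (76 mm by 85 mm) begins 54 mm behind the grasp point. The pads swing forward as they close: fully open they stand 13 mm farther back than shut.
Start: joints at [1.085, 0.48, 1.596, -0, 1.065, -0.047], TCP at [0.276, 0.588, 0.209] pointing down, gripper open.
Joint ranges: [-2.75, 2.75], [-0.82, 2.05], [0.23, 2.67], [-1.56, 4.7], [0.09, 2.69], [-2.92, 2.92]. Speed limits (rad/s): [1.89, 1.89, 2.39, 3.01, 3.01, 3.01].

## Interface

Orientations are given as a rotation vector (axis times angle).
In Python, from cell import arm gives the robot as it stands.
- The arm moves only by the shell command python3 -m pendant 'ROWS' [FORCE]. ROWS is JSON, a list of rows, each a list of 5 numbers: the finger opening in mm, from 0 to 85.4, then the shift along the tool's x, y, z in mm, then the turn about the tool's z in degrees. A call has 1 to 8 rows; each row shifts and turns the commanded pose from where the row before left it, along the tool's axes as they then stand; what a row does not reach is not made up. A row lasts 1/12 s, in which the tool goes at most 41.7 mm and 7.16 degrees, less where a joint would pass 70% of its speed; a pose out of reach is approached as far as the arm can. A call with a gripper value outside its range is refused whole. The fingers move at their own pace and stop on an object; FORCE is the grip in N (left out, the last holds). Time passes only in rows, so rows that do not move let the fingers close. It gives the time, the measured TCP pose, the force, the opening and the grip force at its end, in the units of the state.
- arm.sense(): the state, without advancing time (a new reading comes with each control period).
- arm.grab_frame(name): name is "side" or "top" or "wrist"; returns a dict with "img" (384x512x3 uint8, red, green, blue), "range_z" (384x512 float32, m along the optical axis (not along the pixel's ray), 0 where there is no reading), "fx", "fy", "cx", "cy" (pixels), "R" (3x3) and "t" (3): a world point X has camera coordinates R X + t. Camera axes: x right, y down, z forward; pixel columns grow to the right and rows downward; lengths in m; the calibration is good to about 2 mm. A picture is of the moment at which its call begins.
- arm.job_done(): hands the job in; it is judged then, once.
Trained networks look in the newest picture that a camera, given by its name, has taken for a name from the list of things; names that differ only in an ending like _2 or _b are one class to them, and where a whole thing is asked for, a point or a joint stands for the part that bears it (a point fixed in the world has none). Each returns a list of dicts, best first, with "score" (0 to 1); they miss things now and then, are a little off and sometimes report something else, mostly with a low value. They report only what shows in the picture. A call takes as long as a camera call.
- arm.find_in(camera, query): "at" ([x, y, z] in m, in world coordinates, good to about 4 mm: the middle of the surface that is visible of it).
- arm.trace(camera, query): "region" (384x512 bool, what is visible of it).
The state is a dict: "time": time; "q": joint angles; "qd": joint speeds; "joint_efforts": joint torques, N m; "ee_pos": TCP position; "eef_rot": TCP orientation; "wrist_force": force on the tool from outside, world axes, zero at the start; "moment": the same for the moment, N m; "opening": finger opening in m; "grip_force": force on a finger pad.
Only numpy, scipy, OpenCV 4.12 (cv2) and the standard library are available. Lean on these libraries where they do the work, as an engineer would, in place of code of your own. Each camera call takes 0.05 s, during which the arm holds its last target. There are 200 camera calls.

## Working session

There is one attempt and no reset: what is moved stays moved. The work goes in short steps, Python scripts to look and compute and a shell command to move; the robot and the scene stay as the last step left them, time stands still between calls to the robot, and variables do not carry over. Pictures are saved under pics/ and viewed, at most 14 in all, crops included, and the job is handed in when it is done.

```bash
mkdir -p pics; ls; cat > h.py <<'E'
import numpy as np, cv2
from cell import arm
def pts(f):
    v,u=np.mgrid[0:384,0:512]; z=f["range_z"]
    c=np.stack([(u-f["cx"])/f["fx"]*z,(v-f["cy"])/f["fy"]*z,z],-1)
    return (c-f["t"])@f["R"]
E
python3 - <<'E'
from h import *
s=arm.sense(); print(s["ee_pos"],s["eef_rot"],s["opening"],arm.tcp_to_grasp,s["time"])
ims=[]
for c in ["top","side"]:
    f=arm.grab_frame(c); ims.append(f["img"]); P=pts(f)
    for q in ["stand","bottle_mid","can_mid","weight_mid","scale_pan","mat_a","impeller_mid","tacho_mid"]:
        for r in arm.find_in(c,q)[:2]: print(c,q,np.round(r["at"],3),round(r["score"],2))
        if q!="stand":
            for r in arm.trace(c,q)[:2]:
                m=r["region"]&(f["range_z"]>0); p=P[m]
                if len(p)<5: continue
                zt=np.percentile(p[:,2],95); t=p[p[:,2]>zt-.006]
                print("   tr",len(p),"ztop",round(zt,3),"topcen",np.round((t.min(0)+t.max(0))/2,3)[:2],"all",np.round((np.percentile(p,1,axis=0)+np.percentile(p,99,axis=0))/2,3), round(r["score"],2))
cv2.imwrite("pics/a.png",cv2.cvtColor(ims[0],cv2.COLOR_RGB2BGR));cv2.imwrite("pics/b.png",cv2.cvtColor(ims[1],cv2.COLOR_RGB2BGR))
E
```

```text
pics
[0.27593412 0.58805274 0.20836827] [-6.83747362e-01 -3.06591589e+00  1.83139837e-03] 0.08558039310305836 0.0187 0.0
top stand [ 0.589 -0.009  0.006] 0.86
top bottle_mid [ 0.592 -0.017  0.131] 0.67
top bottle_mid [0.404 0.214 0.011] 0.54
   tr 1312 ztop 0.133 topcen [ 0.602 -0.022] all [ 0.599 -0.02   0.076] 0.78
top can_mid [ 0.543 -0.055  0.092] 0.92
   tr 755 ztop 0.112 topcen [ 0.548 -0.065] all [ 0.545 -0.062  0.064] 0.56
top weight_mid [0.637 0.02  0.032] 0.71
   tr 157 ztop 0.048 topcen [0.645 0.016] all [0.644 0.017 0.029] 0.67
top scale_pan [0.403 0.217 0.011] 0.82
   tr 1702 ztop 0.021 topcen [0.403 0.217] all [0.403 0.214 0.015] 0.95
top mat_a [ 0.574  0.351 -0.001] 0.66
top mat_a [0.453 0.332 0.   ] 0.63
   tr 1463 ztop 0.005 topcen [0.572 0.352] all [0.572 0.352 0.002] 0.69
   tr 1739 ztop 0.005 topcen [0.451 0.333] all [0.452 0.335 0.001] 0.65
top impeller_mid [0.436 0.096 0.014] 0.88
   tr 578 ztop 0.021 topcen [0.434 0.098] all [0.435 0.097 0.01 ] 0.97
top tacho_mid [0.7   0.165 0.027] 0.79
   tr 1193 ztop 0.03 topcen [0.707 0.164] all [0.706 0.166 0.018] 0.69
sid
[... 195 characters left out ...]
all [ 0.6   -0.028  0.072] 0.62
side can_mid [ 0.536 -0.083  0.069] 0.91
   tr 1818 ztop 0.111 topcen [ 0.547 -0.07 ] all [ 0.546 -0.073  0.06 ] 0.92
side scale_pan [0.402 0.196 0.014] 0.68
   tr 908 ztop 0.02 topcen [0.398 0.206] all [0.401 0.202 0.01 ] 0.86
side mat_a [0.446 0.326 0.002] 0.64
side mat_a [0.57  0.35  0.001] 0.61
   tr 385 ztop 0.004 topcen [0.566 0.36 ] all [0.566 0.358 0.002] 0.86
   tr 463 ztop 0.004 topcen [0.443 0.325] all [ 0.486  0.74  -0.189] 0.82
side impeller_mid [0.433 0.087 0.015] 0.76
   tr 513 ztop 0.02 topcen [0.434 0.095] all [0.433 0.107 0.01 ] 0.67
side tacho_mid [0.724 0.117 0.024] 0.43
   tr 133 ztop 0.029 topcen [0.665 0.107] all [0.667 0.132 0.068] 0.43
```

View pics/a.png

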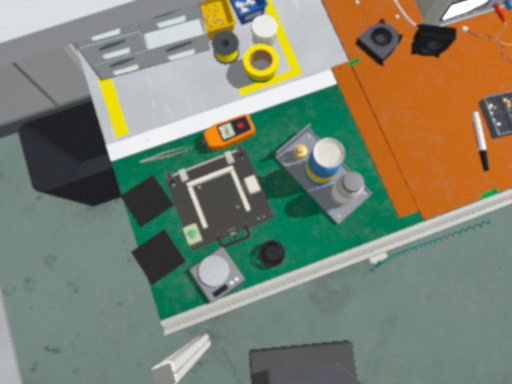

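View pics/b.png

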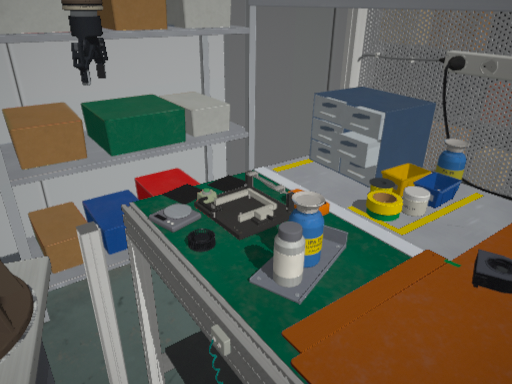

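The top view shows the can in front at (348,187), the bottle in the middle at (325,158), and the weight at the back at (300,152). The scale is at (215,272) and the mats at (147,200) and (158,256). The network positions agree with this and with the given spacings of 72 and 58 mm. The side view confirms the order.

```bash
cat >> h.py <<'E'
from scipy.spatial.transform import Rotation as Ro
def go(x,y,z,yaw=None):
    "print tool-frame shift from here to TCP goal, and the tool turn for y-axis yaw (deg)"
    s=arm.sense(); R=Ro.from_rotvec(s["eef_rot"]).as_matrix()
    d=(R.T@(np.array([x,y,z])-s["ee_pos"]))*1000
    yw=np.degrees(np.arctan2(R[1,1],R[0,1])); t=0
    if yaw is not None: t=-((yaw-yw+90)%180-90)
    a=np.radians(t); c,sn=np.cos(a),np.sin(a)
    d2=(c*d[0]+sn*d[1],-sn*d[0]+c*d[1],d[2])
    print("now",np.round(s["ee_pos"],4),"yaw",round(yw,1),"j6",round(s["q"][5],2),"t",round(s["time"],1),"| turn",round(t,1),"then shift",np.round(d2,1),"| unturned",np.round(d,1))
E
python3 - <<'E'
from h import *
f=arm.grab_frame("top");P=pts(f)
for q in ["stand","mat_a","scale_pan"]:
    for r in arm.trace("top",q)[:2]:
        m=r["region"]&(f["range_z"]>0); p=P[m]; p=p[abs(p[:,2])<.04]
        print(q,r["score"],cv2.minAreaRect((p[:,:2]*1000).astype(np.float32)))
go(.548,-.065,.2,-50)
E
python3 -m pendant '[[85,0,0,0,7],[85,0,0,0,7],[85,0,0,0,7],[85,0,0,0,7],[85,0,0,0,7],[85,0,0,0,7],[85,0,0,0,7],[85,0,0,0,7]]' 50
```

```text
stand 0.78 ((593.8976440429688, -31.039825439453125), (201.39306640625, 105.72764587402344), 35.201271057128906)
mat_a 0.95 ((451.1279602050781, 333.6964111328125), (83.11966705322266, 81.51451110839844), 29.404985427856445)
mat_a 0.76 ((572.5979614257812, 352.72906494140625), (87.86154174804688, 88.806640625), 28.771625518798828)
scale_pan 0.68 ((402.8720397949219, 214.7462158203125), (85.03144073486328, 84.6584701538086), 29.330768585205078)
now [0.2761 0.5884 0.209 ] yaw 64.9 j6 -0.05 t 1.8 | turn -65.1 then shift [ 211.7 -675.3    9. ] | unturned [-523.7 -476.     9. ]
time: 2.47
ee_pos: [0.2761, 0.5884, 0.209]
eef_rot: [-2.05, -2.38, 0.0]
wrist_force: [0.4, -0.3, 0.3]
opening: 0.085
grip_force: 0.0
```

```bash
python3 -m pendant '[[85,0,0,0,7],[85,0,0,0,7],[85,0,0,0,7],[85,0,0,0,7],[85,0,0,0,7],[85,0,0,0,7],[85,0,0,0,7],[85,0,0,0,7]]' >/dev/null; python3 -m pendant '[[85,0,0,0,6]]'; python3 -c "
from h import *
go(.548,-.065,.2,-53)"
```

```text
time: 3.22
ee_pos: [0.2761, 0.5884, 0.209]
eef_rot: [2.984, 0.984, -0.0]
wrist_force: [0.0, 0.4, 0.0]
opening: 0.0848
grip_force: 0.0
now [0.2761 0.5884 0.209 ] yaw -53.5 j6 2.02 t 3.2 | turn -0.5 then shift [-176.1  685.5    9. ] | unturned [-170.  687.    9.]
```

```bash
python3 -m pendant '[[85,-9,38,0,0],[85,-9,38,0,0],[85,-9,38,0,0],[85,-9,38,0,0],[85,-9,38,0,0],[85,-9,38,0,0],[85,-9,38,0,0],[85,-9,38,0,0]]' >/dev/null; python3 -m pendant '[[85,-10,38,0,0],[85,-10,38,0,0],[85,-10,38,0,0],[85,-10,38,0,0],[85,-10,38,0,0],[85,-10,38,0,0],[85,-10,38,0,0],[85,-10,38,0,0]]' >/dev/null; python3 -m pendant '[[85,-9,39,0,0],[85,-9,39,0,0],[85,0,0,0,0]]';python3 - <<'E'
from h import *
f=arm.grab_frame("wrist");P=pts(f)
for q in ["can_mid","bottle_mid","weight_mid"]:
    for r in arm.trace("wrist",q)[:2]:
        p=P[r["region"]&(f["range_z"]>0)]
        if len(p)<9: continue
        zt=np.percentile(p[:,2],95); t=p[abs(p[:,2]-zt)<.006]
        print(q,round(r["score"],2),len(p),round(zt,3),cv2.minEnclosingCircle((t[:,:2]*1000).astype(np.float32)))
cv2.imwrite("pics/c.png",cv2.cvtColor(f["img"],cv2.COLOR_RGB2BGR))
go(.548,-.065,.2)
E
```

```text
time: 4.8
ee_pos: [0.5545, -0.0683, 0.2092]
eef_rot: [2.98, 0.987, 0.003]
wrist_force: [-1.6, 0.5, -0.8]
opening: 0.085
grip_force: 0.0
can_mid 0.69 2224 0.111 ((550.1028442382812, -66.82694244384766), 19.83158302307129)
can_mid 0.34 617 0.047 ((646.6953735351562, 15.439798355102539), 8.446377754211426)
bottle_mid 0.63 4471 0.133 ((603.658935546875, -23.24750518798828), 29.747098922729492)
weight_mid 0.8 614 0.047 ((646.6953735351562, 15.439798355102539), 8.446377754211426)
now [ 0.5511 -0.0619  0.2089] yaw -53.2 j6 0.76 t 5.0 | turn 0 then shift [-4.3  0.6  8.9] | unturned [-4.3  0.6  8.9]
```

View pics/c.png

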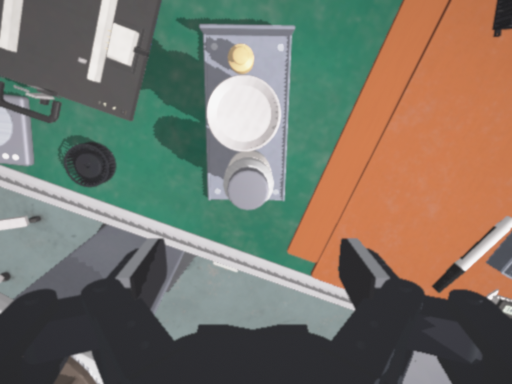

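The wrist view shows can (248,183), bottle (243,113), weight (240,57) in line with the tool. The can sits at (0.550, -0.067), which agrees with the first look. I'm going down on it.

```bash
python3 -m pendant '[[85,-3,1.5,0,0],[85,-3,1.5,30,0],[85,0,0,40,0],[85,0,0,40,0],[85,0,0,25,0],[85,0,0,12,0],[85,0,0,0,0],[85,0,0,0,0]]' ; python3 -m pendant '[[40,0,0,0,0],[40,0,0,0,0],[40,0,0,0,0],[40,0,0,0,0],[40,0,0,0,0],[40,0,0,0,0],[40,0,0,0,0],[40,0,0,0,0]]' 50;  python3 -c "
from h import *
go(.55,-.067,.062)"
```

```text
time: 5.67
ee_pos: [0.5481, -0.0676, 0.062]
eef_rot: [-2.979, -0.995, 0.002]
wrist_force: [0.1, 1.1, 0.7]
opening: 0.0848
grip_force: 0.0
time: 6.33
ee_pos: [0.5489, -0.0679, 0.0636]
eef_rot: [-2.981, -0.993, -0.002]
wrist_force: [-4.3, 8.6, 20.3]
opening: 0.044
grip_force: 46.8
now [ 0.5489 -0.0679  0.0636] yaw -53.2 j6 0.75 t 6.3 | turn 0 then shift [ 1.4 -0.1  1.6] | unturned [ 1.4 -0.1  1.6]
```

```bash
python3 - <<'E'
from h import *
f=arm.grab_frame("side"); print(arm.sense()["wrist_force"],arm.sense()["opening"])
cv2.imwrite("pics/d.png",cv2.cvtColor(cv2.resize(f["img"][170:320,220:380],None,fx=4,fy=4),cv2.COLOR_RGB2BGR))
E
```

```text
[-3.22195389  7.44900993 20.61552176] 0.04399229728625946
```

View pics/d.png

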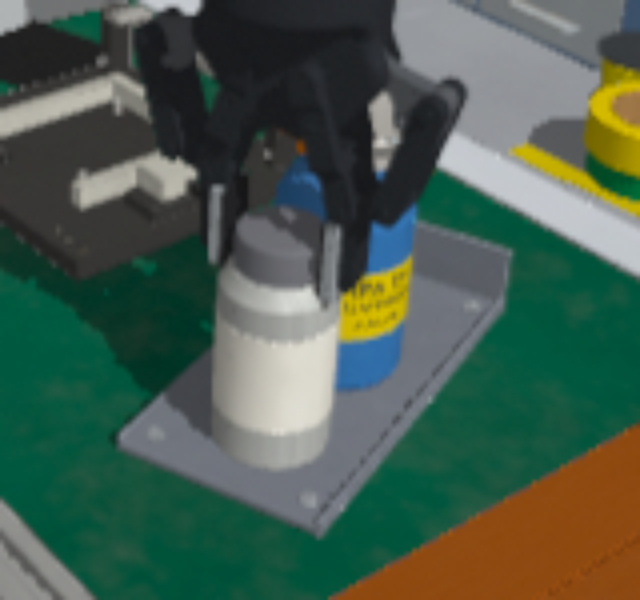

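The pads closed on the can's shoulder and cap (about (225,250) and (330,285) in the crop). I need to open, shift a little to the front and grip lower.

```bash
python3 -m pendant '[[85,0,0,0,0],[85,0,0,0,0],[85,0,0,0,0],[85,-4,0,0,0],[85,0,0,0,0],[85,0,0,5,0],[85,0,0,0,0]]' ;python3 -m pendant '[[85,0,0,5,0],[85,0,0,4,0],[85,0,0,0,0],[85,0,0,0,0]]'; python3 -c "
from h import *
go(.55,-.067,.048)"
```

```text
time: 6.97
ee_pos: [0.545, -0.0709, 0.0563]
eef_rot: [-2.98, -0.993, 0.001]
wrist_force: [-0.6, -0.6, -0.6]
opening: 0.0846
grip_force: 0.0
time: 7.3
ee_pos: [0.5451, -0.0707, 0.0475]
eef_rot: [-2.98, -0.993, 0.001]
wrist_force: [0.2, 0.3, -0.0]
opening: 0.0849
grip_force: 0.0
now [ 0.5451 -0.0707  0.0475] yaw -53.1 j6 0.74 t 7.3 | turn 0 then shift [ 6.1 -0.1 -0.5] | unturned [ 6.1 -0.1 -0.5]
```

```bash
python3 -m pendant '[[45,0,0,0,0],[45,0,0,0,0],[45,0,0,0,0],[45,0,0,0,0],[45,0,0,0,0],[45,0,0,0,0]]' 60; python3 -c "
from h import *
s=arm.sense();print(s['q'],s['ee_pos'],s['eef_rot'])
f=arm.grab_frame('side')
cv2.imwrite('pics/e.png',cv2.cvtColor(cv2.resize(f['img'][170:320,220:380],None,fx=3,fy=3),cv2.COLOR_RGB2BGR))"
```

```text
time: 7.8
ee_pos: [0.5457, -0.0708, 0.0487]
eef_rot: [2.98, 0.993, 0.001]
wrist_force: [-3.0, 1.7, 10.1]
opening: 0.0492
grip_force: 60.3
[-1.84138437e-01  5.59575587e-01  1.96128841e+00  1.20033542e-04
  6.19963948e-01  7.43210887e-01] [ 0.54569038 -0.07078488  0.04867723] [2.98015804e+00 9.93134736e-01 1.10376348e-03]
```

View pics/e.png

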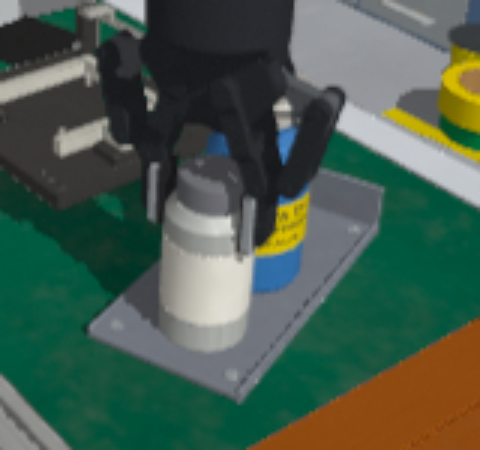

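```bash
python3 -m pendant '[[65,0,0,0,0],[65,0,0,0,0],[65,0,0,5,0],[65,0,0,0,0],[65,0,0,0,0]]' ; python3 -m pendant '[[45,0,0,0,0],[45,0,0,0,0],[45,0,0,0,0],[45,0,0,0,0],[45,0,0,0,0]]'
```

```text
time: 8.27
ee_pos: [0.5451, -0.0708, 0.0426]
eef_rot: [-2.98, -0.993, 0.001]
wrist_force: [0.1, -0.1, -0.1]
opening: 0.0651
grip_force: 0.0
time: 8.68
ee_pos: [0.5454, -0.0708, 0.0433]
eef_rot: [2.98, 0.993, 0.0]
wrist_force: [-1.6, 1.7, 6.1]
opening: 0.0497
grip_force: 61.1
```

```bash
python3 -m pendant '[[45,0,0,-6,0],[45,0,0,-20,0],[45,0,0,-20,0],[45,0,0,-20,0],[45,0,0,-20,0],[45,0,0,-20,0],[45,0,0,-20,0],[45,0,0,-15,0]]' ;python3 -m pendant '[[45,0,0,0,-6],[45,0,0,0,-6],[45,0,0,0,-6],[45,0,0,0,-6],[45,0,0,0,-6],[45,0,0,0,-6],[45,0,0,0,-6],[45,0,0,0,-6]]'; python3 -c "
from h import *
go(.576,.347,.185,29)"
```

```text
time: 9.35
ee_pos: [0.5456, -0.0709, 0.186]
eef_rot: [2.98, 0.993, 0.002]
wrist_force: [0.7, -0.4, -2.8]
opening: 0.0501
grip_force: 62.8
time: 10.02
ee_pos: [0.5452, -0.0708, 0.1843]
eef_rot: [-2.313, -2.125, 0.0]
wrist_force: [0.4, -0.1, -1.9]
opening: 0.0496
grip_force: 62.8
now [ 0.5452 -0.0708  0.1843] yaw -4.8 j6 -0.1 t 10.0 | turn -33.8 then shift [350.5 229.5  -0.8] | unturned [418.9  -4.6  -0.8]
```

```bash
python3 -m pendant '[[45,0,0,0,-6.8],[45,0,0,0,-6.8],[45,0,0,0,-6.8],[45,0,0,0,-6.8],[45,0,0,0,-6.8]]' >/dev/null; python3 -m pendant '[[45,15,10,0,0],[45,30,20,0,0],[45,30,20,0,0],[45,30,20,0,0],[45,30,20,0,0],[45,30,20,0,0],[45,30,20,0,0],[45,30,20,0,0]]' >/dev/null; python3 -m pendant '[[45,30,20,0,0],[45,30,20,0,0],[45,30,20,0,0],[45,20,13,0,0],[45,15,7,0,0],[45,0,0,0,0],[45,0,0,0,0]]'; python3 - <<'E'
from h import *
f=arm.grab_frame("wrist");P=pts(f)
for r in arm.trace("wrist","can_mid")[:1]:
    p=P[r["region"]&(f["range_z"]>0)]; zt=np.percentile(p[:,2],95); t=p[abs(p[:,2]-zt)<.006]
    print(len(p),zt,cv2.minEnclosingCircle((t[:,:2]*1000).astype(np.float32)))
for r in arm.trace("wrist","mat_a")[:2]:
    p=P[r["region"]&(f["range_z"]>0)]; print(r["score"],len(p),cv2.minAreaRect((p[:,:2]*1000).astype(np.float32)))
go(.576,.347,.042)
cv2.imwrite("pics/f.png",cv2.cvtColor(f["img"],cv2.COLOR_RGB2BGR))
E
```

```text
time: 11.68
ee_pos: [0.5774, 0.3469, 0.1838]
eef_rot: [-1.596, -2.706, 0.001]
wrist_force: [-0.1, -0.0, -1.9]
opening: 0.0496
grip_force: 62.8
13383 0.25122029483619096 ((575.844482421875, 352.417724609375), 20.194271087646484)
0.72 5411 ((397.0226745605469, 322.1343688964844), (216.42816162109375, 103.55928039550781), 12.072707176208496)
0.69 3135 ((570.0057983398438, 360.0029602050781), (83.93904113769531, 68.35978698730469), 29.069080352783203)
now [0.5778 0.3454 0.1841] yaw 28.8 j6 -0.01 t 11.8 | turn 0 then shift [  2.3  -0.8 142.1] | unturned [  2.3  -0.8 142.1]
```

View pics/f.png

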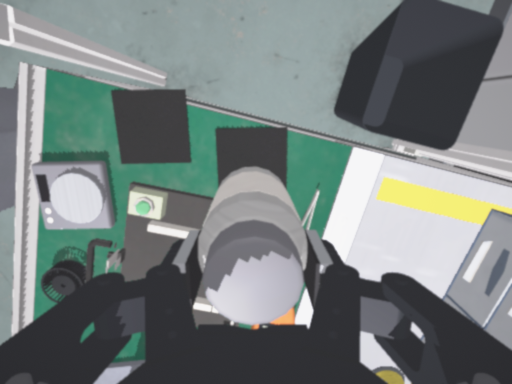

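The wrist view shows the can in the grip at (250,250) with mat_a behind it at (252,155), clear of the fixture. I'll correct by 3 mm and lower.

```bash
python3 -m pendant '[[45,1,-3,20,0],[45,0,0,35,0],[45,0,0,35,0],[45,0,0,30,0],[45,0,0,15,0],[45,0,0,5,0],[45,0,0,0,0],[45,0,0,0,0]]'; python3 -m pendant '[[45,0,0,1.5,0],[45,0,0,1.5,0],[45,0,0,0,0]]'
```

```text
time: 12.5
ee_pos: [0.5755, 0.3458, 0.045]
eef_rot: [1.599, 2.704, 0.001]
wrist_force: [0.4, 0.4, -1.6]
opening: 0.0497
grip_force: 62.8
time: 12.75
ee_pos: [0.5753, 0.3463, 0.0419]
eef_rot: [1.598, 2.704, 0.002]
wrist_force: [0.2, 0.3, -1.7]
opening: 0.0498
grip_force: 62.8
```

```bash
python3 -m pendant '[[45,0,0,1,0],[45,0,0,1,0],[45,0,0,0,0],[45,0,0,0,0]]'
```

```text
time: 13.08
ee_pos: [0.5752, 0.3464, 0.0403]
eef_rot: [1.597, 2.704, 0.002]
wrist_force: [-3.8, -2.5, 13.5]
opening: 0.0499
grip_force: 64.3
```

```bash
python3 -m pendant '[[55,0,0,-1,0],[85,0,0,0,0],[85,0,0,0,0],[85,0,0,0,0],[85,0,0,-5,0],[85,0,0,-25,0],[85,0,0,-40,0],[85,0,0,-40,0]]'; python3 -m pendant '[[85,0,0,-32,0],[85,0,0,0,0]]' >/dev/null;python3 - <<'E'
from h import *
f=arm.grab_frame("top");P=pts(f)
for c,q in [("top","can_mid"),("wrist","can_mid")]:
  f=arm.grab_frame(c);P=pts(f)
  for r in arm.trace(c,q)[:1]:
    p=P[r["region"]&(f["range_z"]>0)]; zt=np.percentile(p[:,2],95); t=p[abs(p[:,2]-zt)<.006]
    print(c,r["score"],len(p),zt,cv2.minEnclosingCircle((t[:,:2]*1000).astype(np.float32)))
go(.603,-.0225,.185,-53)
E
```

```text
time: 13.75
ee_pos: [0.5738, 0.3456, 0.1504]
eef_rot: [-1.597, -2.704, 0.004]
wrist_force: [1.5, 0.2, 0.5]
opening: 0.0852
grip_force: 0.0
wrist 0.71 2715 0.10788240895184113 ((572.6382446289062, 351.5552978515625), 19.954538345336914)
now [0.5741 0.3458 0.1809] yaw 28.9 j6 -0.01 t 14.2 | turn 81.9 then shift [-198.5  311.5   -3.8] | unturned [-336.5 -152.4   -3.8]
```

```bash
python3 - <<'E'
from h import *
f=arm.grab_frame("wrist");P=pts(f);s=arm.sense();R=Ro.from_rotvec(s["eef_rot"]).as_matrix()
T=(P-s["ee_pos"])@R*1000; ok=(f["range_z"]>0)&(T[...,2]<60)
for a,b in [(-70,-35),(35,70)]:
    m=ok&(T[...,1]>a)&(T[...,1]<b)&(abs(T[...,0])<25)&(T[...,2]<40); q=T[m]
    print(len(q),np.round(np.percentile(q,[1,50,99,100],axis=0),0).tolist())
    print(np.histogram(q[:,2],bins=range(-120,41,10)))
print("cam in tool",R.T@(-f["R"].T@f["t"]-s["ee_pos"])*1000, np.unique(np.round(f["range_z"][ok],2))[:5])
E
```

```text
11823 [[-10.0, -69.0, -109.0], [8.0, -56.0, -89.0], [17.0, -36.0, -39.0], [18.0, -35.0, -34.0]]
(array([  29, 1817, 3147, 4002,  700,  707,  712,  552,  157,    0,    0,
          0,    0,    0,    0,    0]), array([-120, -110, -100,  -90,  -80,  -70,  -60,  -50,  -40,  -30,  -20,
        -10,    0,   10,   20,   30,   40]))
12137 [[-10.0, 36.0, -110.0], [8.0, 57.0, -89.0], [17.0, 69.0, -39.0], [19.0, 70.0, -34.0]]
(array([ 138, 2168, 3128, 3905,  680,  695,  713,  550,  160,    0,    0,
          0,    0,    0,    0,    0]), array([-120, -110, -100,  -90,  -80,  -70,  -60,  -50,  -40,  -30,  -20,
        -10,    0,   10,   20,   30,   40]))
cam in tool [  69.01579374    0.73706952 -164.2093163 ] [0.05 0.06 0.07 0.08 0.09]
```

```bash
python3 -m pendant '[[85,0,0,0,7],[85,0,0,0,7],[85,0,0,0,7],[85,0,0,0,7],[85,0,0,0,7],[85,0,0,0,7],[85,0,0,0,7],[85,0,0,0,7]]' >/dev/null; python3 -m pendant '[[85,0,0,0,7],[85,0,0,0,7],[85,0,0,0,7],[85,0,0,0,5],[85,-10,15,0,0],[85,-20,32,0,0],[85,-20,32,0,0],[85,-20,32,0,0]]' >/dev/null; python3 -m pendant '[[85,-20,32,0,0],[85,-20,32,0,0],[85,-20,32,0,0],[85,-20,32,0,0],[85,-20,32,0,0],[85,-18,28,0,0],[85,-10,10,0,0],[85,0,0,0,0]]'; python3 -m pendant '[[85,0,0,0,0]]'>/dev/null; python3 - <<'E'
from h import *
f=arm.grab_frame("wrist");P=pts(f)
for r in arm.trace("wrist","bottle_mid")[:1]:
    p=P[r["region"]&(f["range_z"]>0)]; zt=np.percentile(p[:,2],95); t=p[abs(p[:,2]-zt)<.006]
    print(r["score"],len(p),zt,cv2.minEnclosingCircle((t[:,:2]*1000).astype(np.float32)))
go(.603,-.0225,.062,-53)
print(arm.tcp_to_grasp)
E
```

```text
time: 16.22
ee_pos: [0.6007, -0.0233, 0.1811]
eef_rot: [-2.981, -0.99, 0.003]
wrist_force: [-0.3, -0.1, 0.5]
opening: 0.0852
grip_force: 0.0
0.6 5681 0.1326141551458588 ((603.6762084960938, -23.243019104003906), 29.769588470458984)
now [ 0.6013 -0.019   0.1816] yaw -53.1 j6 0.84 t 16.4 | turn -0.1 then shift [ -0.7   3.9 119.6] | unturned [ -0.7   3.9 119.6]
0.0187
```

```bash
python3 -m pendant '[[85,-0.6,4.5,10,0],[85,0,0,30,0],[85,0,0,35,0],[85,0,0,25,0],[85,0,0,12,0],[85,0,0,5,0],[85,0,0,0,0],[85,0,0,0,0]]'; python3 - <<'E'
from h import *
f=arm.grab_frame("side"); go(.6035,-.023,.062)
cv2.imwrite("pics/g.png",cv2.cvtColor(cv2.resize(f["img"][150:290,240:380],None,fx=4,fy=4),cv2.COLOR_RGB2BGR))
E
```

```text
time: 17.07
ee_pos: [0.6047, -0.0235, 0.0658]
eef_rot: [2.98, 0.994, 0.001]
wrist_force: [0.5, 0.4, 0.5]
opening: 0.085
grip_force: 0.0
now [ 0.605  -0.0237  0.0663] yaw -53.1 j6 0.84 t 17.1 | turn 0 then shift [-0.8 -1.5  4.3] | unturned [-0.8 -1.5  4.3]
```

View pics/g.png

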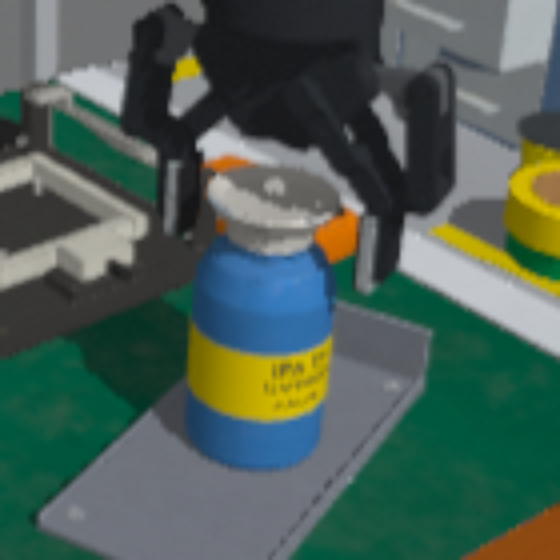

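The gripper's palm bottom (~(280,140)) is roughly 15 mm above the dish ((275,185)), and the fingertips are still above the straight body. I'll lower in small steps and watch the force.

```bash
python3 -m pendant '[[85,-1,-1.5,4,0],[85,0,0,4,0],[85,0,0,0,0]]'; python3 -m pendant '[[85,0,0,2,0],[85,0,0,1,0],[85,0,0,0,0]]';python3 -m pendant '[[85,0,0,1,0],[85,0,0,1,0],[85,0,0,0,0]]'; python3 - <<'E'
from h import *
f=arm.grab_frame("side"); go(.6035,-.023,.050)
cv2.imwrite("pics/i.png",cv2.cvtColor(cv2.resize(f["img"][150:290,240:380],None,fx=4,fy=4),cv2.COLOR_RGB2BGR))
E
```

```text
time: 17.37
ee_pos: [0.6021, -0.0232, 0.057]
eef_rot: [2.98, 0.993, 0.0]
wrist_force: [-0.7, -0.4, 0.6]
opening: 0.0852
grip_force: 0.0
time: 17.62
ee_pos: [0.6022, -0.0233, 0.0539]
eef_rot: [-2.98, -0.993, 0.0]
wrist_force: [-0.8, 0.8, 0.1]
opening: 0.0854
grip_force: 0.0
time: 17.87
ee_pos: [0.6022, -0.0232, 0.0518]
eef_rot: [-2.98, -0.993, 0.0]
wrist_force: [-0.1, 0.2, 0.8]
opening: 0.0849
grip_force: 0.0
now [ 0.6022 -0.0232  0.0519] yaw -53.1 j6 0.84 t 17.9 | turn 0 then shift [1.2 0.6 1.9] | unturned [1.2 0.6 1.9]
```

View pics/i.png

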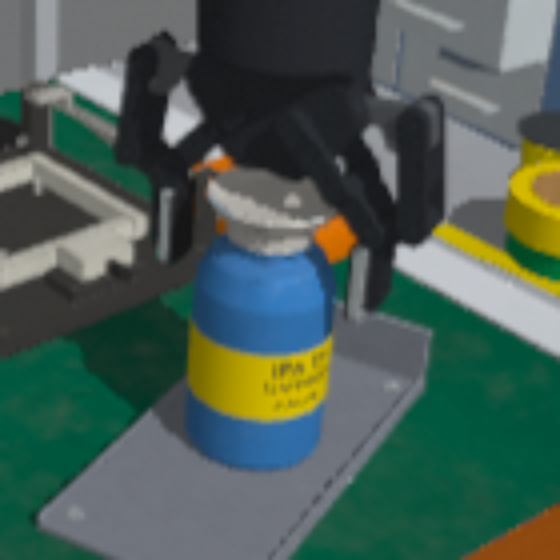

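```bash
python3 -m pendant '[[85,0,0,1,0],[85,0,0,0,0]]'; python3 -m pendant '[[85,0,0,1,0],[85,0,0,0,0]]'; python3 -m pendant '[[58,0,0,0,0],[58,0,0,0,0],[58,0,0,0,0],[58,0,0,0,0],[58,0,0,0,0],[58,0,0,0,0]]' 60
```

```text
time: 18.08
ee_pos: [0.6022, -0.0232, 0.0509]
eef_rot: [-2.98, -0.993, 0.0]
wrist_force: [-0.0, -0.6, -0.4]
opening: 0.0846
grip_force: 0.0
time: 18.25
ee_pos: [0.6022, -0.0232, 0.0498]
eef_rot: [-2.98, -0.993, 0.0]
wrist_force: [0.5, 0.3, -0.5]
opening: 0.0848
grip_force: 0.0
time: 18.75
ee_pos: [0.6024, -0.0232, 0.0507]
eef_rot: [2.98, 0.993, 0.001]
wrist_force: [-3.1, 0.2, 11.2]
opening: 0.061
grip_force: 62.6
```

```bash
python3 -m pendant '[[75,0,0,0,0],[75,0,0,0,0],[75,0,0,1,0],[75,0,0,0,0]]'; python3 -m pendant '[[75,0,0,1,0],[75,0,0,0,0]]';python3 -m pendant '[[75,0,0,1,0],[75,0,0,0,0]]'
```

```text
time: 19.08
ee_pos: [0.6021, -0.0232, 0.0488]
eef_rot: [-2.98, -0.993, 0.0]
wrist_force: [0.0, -0.6, -0.4]
opening: 0.0749
grip_force: 0.0
time: 19.25
ee_pos: [0.6021, -0.0232, 0.0477]
eef_rot: [-2.98, -0.993, 0.001]
wrist_force: [-0.5, 0.2, 0.4]
opening: 0.075
grip_force: 0.0
time: 19.42
ee_pos: [0.6021, -0.0232, 0.0468]
eef_rot: [-2.98, -0.993, 0.0]
wrist_force: [0.3, -0.8, -0.5]
opening: 0.0754
grip_force: 0.0
```

```bash
python3 -m pendant '[[58,0,0,0,0],[58,0,0,0,0],[58,0,0,0,0],[58,0,0,0,0],[58,0,0,0,0]]' 70
```

```text
time: 19.83
ee_pos: [0.6024, -0.0233, 0.0475]
eef_rot: [2.98, 0.993, 0.001]
wrist_force: [-0.6, 0.1, 8.5]
opening: 0.0607
grip_force: 74.2
```

```bash
python3 -m pendant '[[58,0,0,-5,0],[58,0,0,-15,0],[58,0,0,-20,0],[58,0,0,-20,0],[58,0,0,-20,0],[58,0,0,-20,0],[58,0,0,-20,0],[58,0,0,-20,0]]'; python3 - <<'E'
from h import *
go(.452,.333,.185,-61)
f=arm.grab_frame("side")
cv2.imwrite("pics/j.png",cv2.cvtColor(cv2.resize(f["img"][90:330,200:400],None,fx=2,fy=2),cv2.COLOR_RGB2BGR))
E
```

```text
time: 20.5
ee_pos: [0.602, -0.0232, 0.1882]
eef_rot: [-2.98, -0.993, 0.0]
wrist_force: [0.2, -0.8, -1.7]
opening: 0.061
grip_force: 76.2
now [ 0.602  -0.0232  0.1882] yaw -53.1 j6 0.84 t 20.5 | turn 7.9 then shift [  41.5 -384.2    3.2] | unturned [  93.7 -374.9    3.2]
```

View pics/j.png

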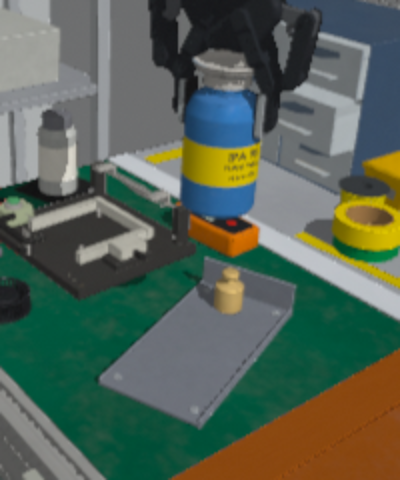

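The bottle hangs upright in the grip, the can stands on its mat, and the weight alone is left on the stand. Next I carry the bottle to mat_b.

```bash
python3 -m pendant '[[58,4,-16,0,0],[58,8,-32,0,0],[58,8,-32,0,0],[58,8,-32,0,0],[58,8,-32,0,0],[58,8,-32,0,0],[58,8,-32,0,0],[58,8,-32,0,0]]' >/dev/null; python3 -m pendant '[[58,8,-32,0,0],[58,8,-32,0,0],[58,8,-32,0,0],[58,5,-26,0,0],[58,4,-14,0,0],[58,0,0,0,0],[58,0,0,0,0]]'; python3 - <<'E'
from h import *
f=arm.grab_frame("wrist");P=pts(f)
for r in arm.trace("wrist","bottle_mid")[:1]:
    p=P[r["region"]&(f["range_z"]>0)]; zt=np.percentile(p[:,2],95); t=p[abs(p[:,2]-zt)<.006]
    print(r["score"],len(p),zt,cv2.minEnclosingCircle((t[:,:2]*1000).astype(np.float32)))
go(.4505,.333,.044)
E
```

```text
time: 21.8
ee_pos: [0.4501, 0.3339, 0.1865]
eef_rot: [2.979, 0.996, -0.001]
wrist_force: [-0.1, -0.8, -1.5]
opening: 0.0609
grip_force: 76.3
0.74 19178 0.27098335608620044 ((459.62677001953125, 340.48968505859375), 26.171798706054688)
now [0.4509 0.3329 0.1867] yaw -53.1 j6 1.51 t 21.9 | turn 0 then shift [-1.000e-01 -4.000e-01  1.427e+02] | unturned [-1.000e-01 -4.000e-01  1.427e+02]
```

```bash
python3 -m pendant '[[58,0,0,20,0],[58,0,0,35,0],[58,0,0,35,0],[58,0,0,30,0],[58,0,0,13,0],[58,0,0,5,0],[58,0,0,1,0],[58,0,0,0,0]]'; python3 -m pendant '[[58,0,0,1,0],[58,0,0,1,0],[58,0,0,0,0],[58,0,0,0,0]]'
```

```text
time: 22.57
ee_pos: [0.4517, 0.3331, 0.0485]
eef_rot: [-2.981, -0.992, -0.001]
wrist_force: [-0.8, -0.9, -1.2]
opening: 0.0609
grip_force: 76.6
time: 22.9
ee_pos: [0.4514, 0.3336, 0.0466]
eef_rot: [-2.98, -0.993, -0.002]
wrist_force: [-0.5, 0.2, -0.7]
opening: 0.0608
grip_force: 76.6
```

```bash
python3 -m pendant '[[58,0,0,1,0],[58,0,0,1,0],[58,0,0,0,0]]'; python3 -m pendant '[[58,0,0,1,0],[58,0,0,0,0],[58,0,0,0,0]]'
```

```text
time: 23.15
ee_pos: [0.4514, 0.3337, 0.0446]
eef_rot: [-2.98, -0.993, -0.001]
wrist_force: [-1.0, -1.7, 8.8]
opening: 0.0611
grip_force: 77.7
time: 23.4
ee_pos: [0.4516, 0.3338, 0.0445]
eef_rot: [-2.98, -0.993, -0.002]
wrist_force: [-6.1, -3.4, 28.0]
opening: 0.061
grip_force: 79.7
```

```bash
python3 -m pendant '[[60,0,0,-1.5,0],[80,0,0,0,0],[85,0,0,0,0],[85,0,0,0,0],[85,0,0,-5,0],[85,0,0,-25,0],[85,0,0,-40,0],[85,0,0,-40,0]]'; python3 -m pendant '[[85,0,0,-40,0],[85,0,0,0,0]]' >/dev/null;python3 - <<'E'
from h import *
for c,q in [("top","bottle_mid"),("top","weight_mid"),("wrist","bottle_mid")]:
  f=arm.grab_frame(c);P=pts(f)
  for r in arm.trace(c,q)[:2]:
    p=P[r["region"]&(f["range_z"]>0)]; zt=np.percentile(p[:,2],95); t=p[abs(p[:,2]-zt)<.006]
    print(c,q,r["score"],len(p),zt,cv2.minEnclosingCircle((t[:,:2]*1000).astype(np.float32)))
go(.646,.0155,.185,-53)
E
```

```text
time: 24.07
ee_pos: [0.4501, 0.3327, 0.1551]
eef_rot: [2.98, 0.993, -0.005]
wrist_force: [1.1, -0.3, -0.4]
opening: 0.0851
grip_force: 0.0
top bottle_mid 0.9 706 0.129499554952347 ((454.9449462890625, 325.4425048828125), 27.67768096923828)
top bottle_mid 0.2 533 0.006643968540034385 ((572.2011108398438, 353.60601806640625), 57.22010040283203)
top weight_mid 0.57 183 0.04769791711854511 ((645.4244995117188, 16.112241744995117), 8.441810607910156)
wrist bottle_mid 0.86 4898 0.129519252255073 ((452.95294189453125, 333.81719970703125), 29.73035430908203)
now [0.4503 0.3329 0.1932] yaw -53.1 j6 1.51 t 24.5 | turn -0.1 then shift [-34.7 371.2   8.2] | unturned [-33.8 371.3   8.2]
```

```bash
python3 -m pendant '[[85,-1,16,0,0],[70,-3,32,0,0],[55,-3,32,0,0],[55,-3,32,0,0],[55,-3,32,0,0],[55,-3,32,0,0],[55,-3,32,0,0],[55,-3,32,0,0]]' >/dev/null; python3 -m pendant '[[55,-3,32,0,0],[55,-3,32,0,0],[55,-3,32,0,0],[55,-2,24,0,0],[55,-3,11,0,0],[55,0,0,30,0],[55,0,0,20,0],[55,0,0,0,0]]';python3 -m pendant '[[55,0,0,0,0]]' >/dev/null; python3 - <<'E'
from h import *
f=arm.grab_frame("wrist");P=pts(f)
for r in arm.trace("wrist","weight_mid")[:1]:
    p=P[r["region"]&(f["range_z"]>0)]; zt=np.percentile(p[:,2],95); t=p[abs(p[:,2]-zt)<.006]
    print(r["score"],len(p),zt,cv2.minEnclosingCircle((t[:,:2]*1000).astype(np.float32)))
s=arm.sense();R=Ro.from_rotvec(s["eef_rot"]).as_matrix()
T=(P-s["ee_pos"])@R*1000; m=(f["range_z"]>0)&(abs(T[...,1])<55)&(abs(T[...,1])>20)&(abs(T[...,0])<20)&(T[...,2]<20)
print("tip",np.percentile(T[m][:,2],[99,100]))
go(.646,.0155,-.008)
E
```

```text
time: 25.87
ee_pos: [0.6414, 0.0151, 0.1396]
eef_rot: [-2.978, -0.992, 0.011]
wrist_force: [-0.9, -0.0, -0.1]
opening: 0.0546
grip_force: 0.0
0.88 678 0.04733284161669626 ((646.8392333984375, 15.686590194702148), 8.480049133300781)
tip [-29.68967879 -22.64761458]
now [0.6451 0.0154 0.1453] yaw -53.1 j6 0.9 t 26.1 | turn 0 then shift [  0.7   0.4 153.3] | unturned [  0.7   0.4 153.3]
```

```bash
python3 -m pendant '[[55,1,0.4,20,0],[55,0,0,35,0],[55,0,0,35,0],[55,0,0,25,0],[55,0,0,15,0],[55,0,0,5,0],[55,0,0,0,0],[55,0,0,0,0]]'; python3 -m pendant '[[55,0,0,3,0],[55,0,0,3,0],[55,0,0,3,0],[55,0,0,0,0]]'
```

```text
time: 26.72
ee_pos: [0.6469, 0.0154, 0.011]
eef_rot: [2.98, 0.993, 0.003]
wrist_force: [0.8, -0.5, 0.3]
opening: 0.0551
grip_force: 0.0
time: 27.05
ee_pos: [0.6459, 0.0152, 0.0005]
eef_rot: [2.98, 0.993, 0.0]
wrist_force: [-1.1, 0.7, 0.2]
opening: 0.0554
grip_force: 0.0
```

```bash
python3 -m pendant '[[55,0,0,2,0],[55,0,0,2,0],[55,0,0,2,0],[55,0,0,0,0]]'; python3 - <<'E'
from h import *
f=arm.grab_frame("side"); go(.646,.0155,-.008)
cv2.imwrite("pics/k.png",cv2.cvtColor(cv2.resize(f["img"][170:290,260:380],None,fx=4,fy=4),cv2.COLOR_RGB2BGR))
E
```

```text
time: 27.38
ee_pos: [0.6457, 0.0153, -0.006]
eef_rot: [-2.98, -0.993, 0.001]
wrist_force: [0.3, -0.3, -0.8]
opening: 0.0551
grip_force: 0.0
now [ 0.6457  0.0152 -0.0058] yaw -53.1 j6 0.9 t 27.4 | turn 0 then shift [ 0.4 -0.   2.2] | unturned [ 0.4 -0.   2.2]
```

View pics/k.png

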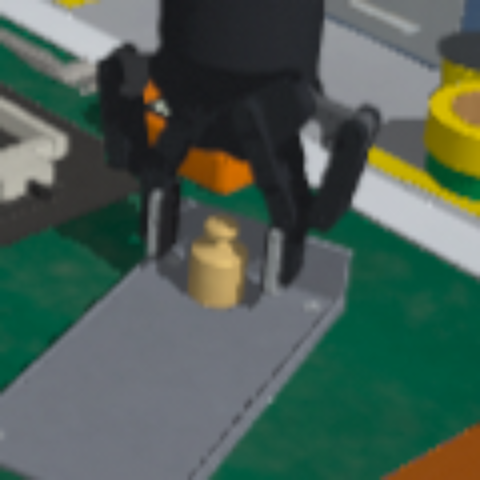

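The pads stand on either side of the weight ((218,270)), with tips about 15 mm above the floor. I'll go 4 mm lower and close.

```bash
python3 -m pendant '[[55,0,0,2,0],[55,0,0,2,0],[20,0,0,0,0],[20,0,0,0,0],[20,0,0,0,0],[20,0,0,0,0],[20,0,0,0,0],[20,0,0,0,0]]' 50; python3 -m pendant '[[20,0,0,-5,0],[20,0,0,-15,0],[20,0,0,-30,0],[20,0,0,-30,0],[20,0,0,-30,0],[20,0,0,-30,0],[20,0,0,0,0]]'; python3 -c "
from h import *
go(.403,.216,.13)"
```

```text
time: 28.1
ee_pos: [0.6459, 0.0152, -0.0094]
eef_rot: [2.98, 0.993, 0.0]
wrist_force: [-1.1, -0.9, 3.4]
opening: 0.026
grip_force: 49.5
time: 28.68
ee_pos: [0.6491, 0.0153, 0.1366]
eef_rot: [2.978, 0.992, 0.012]
wrist_force: [2.3, -0.4, -1.8]
opening: 0.0257
grip_force: 49.8
now [0.6491 0.0153 0.1366] yaw -53.1 j6 0.9 t 28.7 | turn 0 then shift [ -76.5 -308.3    4.6] | unturned [ -76.5 -308.3    4.6]
```

```bash
python3 -m pendant '[[20,-4,-16,0,0],[20,-8,-32,0,0],[20,-8,-32,0,0],[20,-8,-32,0,0],[20,-8,-32,0,0],[20,-8,-32,0,0],[20,-8,-32,0,0],[20,-8,-32,0,0]]' >/dev/null; python3 -m pendant '[[20,-7,-32,0,0],[20,-5,-24,0,0],[20,-2,-10,0,0],[20,0,0,0,0],[20,0,0,0,0]]'; python3 - <<'E'
from h import *
f=arm.grab_frame("wrist");P=pts(f);s=arm.sense()
for q in ["scale_pan","weight_mid"]:
  for r in arm.trace("wrist",q)[:1]:
    p=P[r["region"]&(f["range_z"]>0)]
    print(q,r["score"],len(p),np.percentile(p[:,2],[5,50,95]),cv2.minAreaRect((p[:,:2]*1000).astype(np.float32)))
    t=p[abs(p[:,2]-.02)<.003]
    if len(t): print("pan?",len(t),cv2.minEnclosingCircle((t[:,:2]*1000).astype(np.float32)),cv2.minAreaRect((t[:,:2]*1000).astype(np.float32)))
go(.403,.216,.13)
cv2.imwrite("pics/l.png",cv2.cvtColor(f["img"],cv2.COLOR_RGB2BGR))
E
```

```text
time: 29.77
ee_pos: [0.4034, 0.2159, 0.1306]
eef_rot: [2.98, 0.995, 0.001]
wrist_force: [-0.0, -0.1, -2.8]
opening: 0.0259
grip_force: 49.9
scale_pan 0.95 6581 [0.01148996 0.01422024 0.01983443] ((402.3919982910156, 212.87420654296875), (88.29638671875, 86.93971252441406), 30.433103561401367)
pan? 3090 ((411.82513427734375, 218.44342041015625), 30.96649742126465) ((411.9668884277344, 218.72801208496094), (60.77395248413086, 60.920257568359375), 54.6363639831543)
weight_mid 0.76 3537 [0.15120769 0.17239058 0.18704843] ((230.730712890625, 110.82415771484375), (426.689453125, 109.5890884399414), 43.10585403442383)
now [0.4041 0.2152 0.1305] yaw -53.2 j6 1.35 t 29.9 | turn 0 then shift [-0.4 -1.3  0.5] | unturned [-0.4 -1.3  0.5]
```

View pics/l.png

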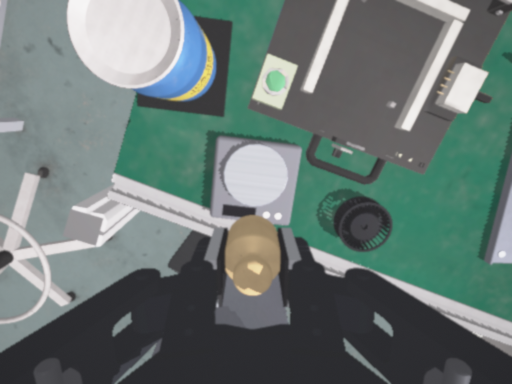

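The wrist view shows the pan at (255,175), set back on its housing. By depth it is at (0.412, 0.2186) with a radius of 31 mm, as specified. The weight hangs upright at (252,255), so I'll shift by (7.5, 2) mm and lower.

```bash
python3 -m pendant '[[20,7.5,2,0,0],[20,0,0,20,0],[20,0,0,35,0],[20,0,0,35,0],[20,0,0,20,0],[20,0,0,10,0],[20,0,0,0,0],[20,0,0,0,0]]'; python3 -m pendant '[[20,0,0,1.5,0],[20,0,0,1.5,0],[20,0,0,0,0]]'
```

```text
time: 30.58
ee_pos: [0.4109, 0.2185, 0.0106]
eef_rot: [2.981, 0.992, -0.001]
wrist_force: [-0.8, -0.6, -2.2]
opening: 0.0258
grip_force: 49.9
time: 30.83
ee_pos: [0.4111, 0.2189, 0.0084]
eef_rot: [-2.98, -0.993, -0.003]
wrist_force: [-0.9, -0.2, -3.0]
opening: 0.0261
grip_force: 49.9
```

```bash
python3 -m pendant '[[20,0,0,1.5,0],[20,0,0,1,0],[20,0,0,0,0]]'; python3 -m pendant '[[20,0,0,1,0],[20,0,0,0,0],[20,0,0,0,0]]'
```

```text
time: 31.08
ee_pos: [0.4104, 0.2187, 0.0051]
eef_rot: [-2.98, -0.993, -0.0]
wrist_force: [-1.2, -0.4, -2.0]
opening: 0.0254
grip_force: 49.9
time: 31.33
ee_pos: [0.4105, 0.2187, 0.0046]
eef_rot: [-2.98, -0.993, -0.001]
wrist_force: [-2.8, -1.2, 15.0]
opening: 0.0257
grip_force: 51.8
```

```bash
python3 -m pendant '[[30,0,0,-1,0],[42,0,0,0,0],[42,0,0,0,0],[42,0,0,-5,0],[42,0,0,-25,0],[42,0,0,-40,0],[42,0,0,-40,0],[42,0,0,-40,0]]'; python3 -m pendant '[[70,0,0,-25,0],[85,0,0,0,0],[85,0,0,0,0]]' >/dev/null; python3 - <<'E'
from h import *
f=arm.grab_frame("wrist");P=pts(f)
for r in arm.trace("wrist","weight_mid")[:1]:
    p=P[r["region"]&(f["range_z"]>0)]; zt=np.percentile(p[:,2],95); t=p[abs(p[:,2]-zt)<.006]
    print(r["score"],len(p),zt,cv2.minEnclosingCircle((t[:,:2]*1000).astype(np.float32)))
go(.4518,.3337,.185,-53)
E
```

```text
time: 32.0
ee_pos: [0.4096, 0.2183, 0.1568]
eef_rot: [2.98, 0.993, -0.002]
wrist_force: [1.5, 0.6, -0.2]
opening: 0.0421
grip_force: 0.0
0.6 618 0.06125570454315353 ((411.4564514160156, 219.2274169921875), 8.493905067443848)
now [0.4098 0.2184 0.1796] yaw -53.1 j6 1.35 t 32.4 | turn -0.1 then shift [102.9 -66.8  -5.5] | unturned [102.8 -67.1  -5.5]
```

```bash
python3 -m pendant '[[85,18,-12,-5,0],[85,30,-19,0,0],[85,30,-20,0,0],[85,20,-13,0,0],[85,5,-3,0,0],[85,0,0,0,0],[85,0,0,0,0]]'; python3 - <<'E'
from h import *
f=arm.grab_frame("wrist");P=pts(f)
for r in arm.trace("wrist","bottle_mid")[:1]:
    p=P[r["region"]&(f["range_z"]>0)]; zt=np.percentile(p[:,2],95); t=p[abs(p[:,2]-zt)<.006]
    print(r["score"],len(p),zt,cv2.minEnclosingCircle((t[:,:2]*1000).astype(np.float32)))
go(.4518,.3337,.0445)
E
```

```text
time: 32.93
ee_pos: [0.4515, 0.3331, 0.1835]
eef_rot: [2.979, 0.994, -0.005]
wrist_force: [-0.6, -0.5, 0.4]
opening: 0.085
grip_force: 0.0
0.64 5261 0.12956018595082328 ((453.1260986328125, 333.8667297363281), 29.644180297851562)
now [0.4517 0.3327 0.1842] yaw -53.2 j6 1.51 t 33.0 | turn 0 then shift [  1.   -0.7 139.7] | unturned [  1.   -0.7 139.7]
```

```bash
python3 -m pendant '[[85,0.5,-1,20,0],[85,0,0,35,0],[85,0,0,35,0],[85,0,0,25,0],[85,0,0,12,0],[85,0,0,6,0],[85,0,0,3,0],[85,0,0,0,0]]'; python3 -m pendant '[[85,0,0,1.5,0],[85,0,0,0,0]]'
```

```text
time: 33.7
ee_pos: [0.4524, 0.3346, 0.0492]
eef_rot: [2.981, 0.992, -0.0]
wrist_force: [-0.3, -0.5, -0.1]
opening: 0.0848
grip_force: 0.0
time: 33.87
ee_pos: [0.4529, 0.3353, 0.0484]
eef_rot: [-2.98, -0.993, -0.002]
wrist_force: [-0.6, -0.8, 0.2]
opening: 0.0849
grip_force: 0.0
```

```bash
python3 -m pendant '[[85,-1.5,0,2,0],[85,0,0,1,0],[85,0,0,1,0],[85,0,0,0,0]]'; python3 -c "
from h import *
go(.4517,.3339,.044)"
```

```text
time: 34.2
ee_pos: [0.4511, 0.3342, 0.0435]
eef_rot: [-2.98, -0.993, -0.0]
wrist_force: [0.9, -0.9, -0.1]
opening: 0.0852
grip_force: 0.0
now [0.4511 0.3342 0.0435] yaw -53.1 j6 1.51 t 34.2 | turn 0 then shift [ 0.3  0.6 -0.5] | unturned [ 0.3  0.6 -0.5]
```

Grip, lift, and carry the bottle back.

```bash
python3 -m pendant '[[58,0.3,0.6,0,0],[58,0,0,0,0],[58,0,0,0,0],[58,0,0,0,0],[58,0,0,0,0],[58,0,0,0,0]]' 70; python3 -m pendant '[[58,0,0,-5,0],[58,0,0,-15,0],[58,0,0,-20,0],[58,0,0,-20,0],[58,0,0,-20,0],[58,0,0,-20,0],[58,0,0,-20,0],[58,0,0,-22,0]]'; python3 -c "
from h import *
go(.6022,-.0232,.186,-53.1)"
```

```text
time: 34.7
ee_pos: [0.452, 0.334, 0.0442]
eef_rot: [-2.98, -0.993, -0.001]
wrist_force: [-1.8, -2.9, 14.5]
opening: 0.0609
grip_force: 73.0
time: 35.37
ee_pos: [0.4514, 0.3336, 0.1863]
eef_rot: [2.98, 0.993, -0.001]
wrist_force: [1.1, 0.8, -1.1]
opening: 0.061
grip_force: 76.3
now [0.4514 0.3336 0.1863] yaw -53.1 j6 1.51 t 35.4 | turn -0.0 then shift [-93.6 375.9   0.4] | unturned [-93.3 376.    0.4]
```

```bash
python3 -m pendant '[[58,-4,16,0,0],[58,-8,32,0,0],[58,-8,32,0,0],[58,-8,32,0,0],[58,-8,32,0,0],[58,-8,32,0,0],[58,-8,32,0,0],[58,-8,32,0,0]]' >/dev/null; python3 -m pendant '[[58,-8,32,0,0],[58,-8,32,0,0],[58,-8,32,0,0],[58,-6,26,0,0],[58,-3.3,14,0,0],[58,0,0,0,0],[58,0,0,0,0],[58,0,0,0,0]]'; python3 -c "
from h import *
go(.6022,-.0232,.0475,-53.1)"
```

```text
time: 36.7
ee_pos: [0.602, -0.0221, 0.1854]
eef_rot: [-2.98, -0.993, 0.001]
wrist_force: [0.1, -0.3, -1.2]
opening: 0.0611
grip_force: 76.4
now [ 0.602  -0.0221  0.1854] yaw -53.1 j6 0.84 t 36.7 | turn -0.0 then shift [ -0.5   1.1 137.9] | unturned [ -0.5   1.1 137.9]
```

```bash
python3 -m pendant '[[58,-0.5,1.1,20,0],[58,0,0,35,0],[58,0,0,35,0],[58,0,0,25,0],[58,0,0,12,0],[58,0,0,4,0],[58,0,0,2,0],[58,0,0,0,0]]'; python3 -m pendant '[[58,0,0,1,0],[58,0,0,1,0],[58,0,0,0,0],[58,0,0,0,0]]'
```

```text
time: 37.37
ee_pos: [0.6036, -0.0237, 0.0535]
eef_rot: [2.98, 0.994, 0.002]
wrist_force: [0.5, -0.4, -0.9]
opening: 0.0609
grip_force: 76.4
time: 37.7
ee_pos: [0.6032, -0.0242, 0.0511]
eef_rot: [2.98, 0.993, 0.001]
wrist_force: [0.2, 0.1, -0.8]
opening: 0.0609
grip_force: 76.4
```

```bash
python3 -m pendant '[[58,0,-1.3,1.5,0],[58,0,0,1,0],[58,0,0,0,0],[58,0,0,0,0]]'; python3 -m pendant '[[58,0,0,1,0],[58,0,0,0,0],[58,0,0,0,0]]'
```

```text
time: 38.03
ee_pos: [0.602, -0.0231, 0.0479]
eef_rot: [-2.98, -0.993, 0.0]
wrist_force: [0.1, 0.8, -1.5]
opening: 0.0605
grip_force: 76.4
time: 38.28
ee_pos: [0.6023, -0.0231, 0.0474]
eef_rot: [2.98, 0.993, 0.001]
wrist_force: [-2.5, -0.2, 6.4]
opening: 0.0614
grip_force: 77.2
```

Contact, at the same pose it was picked from. Release, rise, check, and head for the can.

```bash
python3 -m pendant '[[60,0,0,-0.5,0],[80,0,0,0,0],[85,0,0,0,0],[85,0,0,0,0],[85,0,0,-5,0],[85,0,0,-25,0],[85,0,0,-40,0],[85,0,0,-40,0]]'; python3 -m pendant '[[85,0,0,-30,0],[85,0,0,0,-7],[85,0,0,0,-7],[85,0,0,0,-7],[85,0,0,0,-7],[85,0,0,0,-7],[85,0,0,0,-7]]' >/dev/null;python3 -m pendant '[[85,0,0,0,-7],[85,0,0,0,-7],[85,0,0,0,-7],[85,0,0,0,-7],[85,0,0,0,-7],[85,0,0,0,-5],[85,0,0,0,0]]' >/dev/null; python3 - <<'E'
from h import *
for c,q in [("side","bottle_mid"),("wrist","bottle_mid")]:
  f=arm.grab_frame(c);P=pts(f)
  for r in arm.trace(c,q)[:2]:
    p=P[r["region"]&(f["range_z"]>0)]; zt=np.percentile(p[:,2],95); t=p[abs(p[:,2]-zt)<.006]
    print(c,q,r["score"],len(p),zt,cv2.minEnclosingCircle((t[:,:2]*1000).astype(np.float32)))
go(.5752,.346,.185,28.9)
E
```

```text
time: 38.95
ee_pos: [0.601, -0.023, 0.1582]
eef_rot: [-2.979, -0.993, 0.004]
wrist_force: [1.0, -0.5, 0.1]
opening: 0.0849
grip_force: 0.0
side bottle_mid 0.98 2387 0.13128556764001664 ((601.9231567382812, -25.713607788085938), 30.741313934326172)
wrist bottle_mid 0.65 5357 0.13262161966712863 ((603.0322875976562, -22.77678680419922), 29.77811050415039)
now [ 0.6021 -0.0231  0.1876] yaw 28.7 j6 -0.59 t 40.3 | turn -0.2 then shift [336.1 154.8   2.6] | unturned [336.7 153.5   2.6]
```

```bash
python3 -m pendant '[[85,15,7,0,0],[85,33,15,0,0],[85,33,15,0,0],[85,33,15,0,0],[85,33,15,0,0],[85,33,15,0,0],[85,33,15,0,0],[85,33,15,0,0]]' >/dev/null; python3 -m pendant '[[85,33,15,0,0],[85,33,15,0,0],[85,20,10,0,0],[85,4,2,0,0],[85,0,0,0,0],[85,0,0,0,0],[85,0,0,0,0]]'; python3 - <<'E'
from h import *
f=arm.grab_frame("wrist");P=pts(f)
for r in arm.trace("wrist","can_mid")[:1]:
    p=P[r["region"]&(f["range_z"]>0)]; zt=np.percentile(p[:,2],95); t=p[abs(p[:,2]-zt)<.006]
    print(r["score"],len(p),zt,cv2.minEnclosingCircle((t[:,:2]*1000).astype(np.float32)))
go(.5752,.346,.04,28.9)
E
```

```text
time: 41.57
ee_pos: [0.5749, 0.3443, 0.1874]
eef_rot: [-1.6, -2.704, 0.001]
wrist_force: [0.8, -0.4, 0.3]
opening: 0.085
grip_force: 0.0
0.73 2669 0.10781666725666007 ((572.501708984375, 351.53375244140625), 20.07086944580078)
now [0.5751 0.3442 0.1876] yaw 28.8 j6 -0.01 t 41.7 | turn -0.1 then shift [  1.5   0.9 147.6] | unturned [  1.5   0.9 147.6]
```

```bash
python3 -m pendant '[[85,1.6,1.2,25,0],[85,0,0,35,0],[85,0,0,35,0],[85,0,0,30,0],[85,0,0,15,0],[85,0,0,5,0],[85,0,0,0,0],[85,0,0,0,0]]'; python3 -c "
from h import *
go(.5754,.3462,.0405)"
```

```text
time: 42.33
ee_pos: [0.5758, 0.3473, 0.0435]
eef_rot: [1.599, 2.704, 0.001]
wrist_force: [1.0, 0.7, 0.5]
opening: 0.0854
grip_force: 0.0
now [0.5758 0.3473 0.0435] yaw 28.8 j6 -0.01 t 42.3 | turn 0 then shift [-0.8 -0.9  2.9] | unturned [-0.8 -0.9  2.9]
```

```bash
python3 -m pendant '[[85,-0.8,-0.9,2,0],[85,0,0,0,0],[45,0,0,0,0],[45,0,0,0,0],[45,0,0,0,0],[45,0,0,0,0],[45,0,0,0,0],[45,0,0,0,0]]' 60; python3 -c "
from h import *
go(.5754,.3462,.0405)"; python3 -m pendant '[[45,0,0,-6,0],[45,0,0,-20,0],[45,0,0,-20,0],[45,0,0,-20,0],[45,0,0,-20,0],[45,0,0,-20,0],[45,0,0,-20,0],[45,0,0,-20,0]]'; python3 -c "
from h import *
go(.5451,-.0708,.187,-53.1)"
```

```text
time: 43.0
ee_pos: [0.5749, 0.3466, 0.0415]
eef_rot: [1.597, 2.705, 0.001]
wrist_force: [-3.7, -0.9, 12.4]
opening: 0.0495
grip_force: 60.8
now [0.5749 0.3466 0.0415] yaw 28.9 j6 -0.01 t 43.0 | turn 0 then shift [-0.6  0.2  1. ] | unturned [-0.6  0.2  1. ]
time: 43.67
ee_pos: [0.5744, 0.3463, 0.1877]
eef_rot: [-1.598, -2.705, 0.0]
wrist_force: [0.0, 1.0, -1.6]
opening: 0.0497
grip_force: 62.7
now [0.5744 0.3463 0.1877] yaw 28.9 j6 -0.01 t 43.7 | turn 82.0 then shift [-273.9  315.9    0.7] | unturned [-351.1 -227.     0.7]
```

```bash
python3 -m pendant '[[45,0,0,0,6],[45,0,0,0,7],[45,0,0,0,7],[45,0,0,0,7],[45,0,0,0,7],[45,0,0,0,7],[45,0,0,0,7],[45,0,0,0,7]]' >/dev/null; python3 -m pendant '[[45,0,0,0,7],[45,0,0,0,7],[45,0,0,0,7],[45,0,0,0,6],[45,-12,14,0,0],[45,-25,29,0,0],[45,-25,29,0,0],[45,-25,29,0,0]]' >/dev/null; python3 -m pendant '[[45,-25,29,0,0],[45,-25,29,0,0],[45,-25,29,0,0],[45,-25,29,0,0],[45,-25,29,0,0],[45,-25,29,0,0],[45,-20,23,0,0],[45,-12,14,0,0]]'>/dev/null; python3 -m pendant '[[45,-3,4,0,0],[45,0,0,0,0],[45,0,0,0,0]]';  python3 -c "
from h import *
go(.5457,-.0700,.0435,-53.1)"
```

```text
time: 45.92
ee_pos: [0.5466, -0.0692, 0.1866]
eef_rot: [-2.981, -0.992, -0.0]
wrist_force: [0.2, 0.7, -2.3]
opening: 0.0497
grip_force: 62.8
now [ 0.5466 -0.0692  0.1866] yaw -53.2 j6 0.75 t 45.9 | turn -0.1 then shift [-1.300e+00  1.000e-01  1.431e+02] | unturned [-1.300e+00  1.000e-01  1.431e+02]
```

```bash
python3 -m pendant '[[45,-1.3,0,20,0],[45,0,0,35,0],[45,0,0,35,0],[45,0,0,25,0],[45,0,0,15,0],[45,0,0,6,0],[45,0,0,2,0],[45,0,0,0,0]]'; python3 -m pendant '[[45,0,0,1,0],[45,0,0,0,0],[45,0,0,0,0]]'; python3 -c "
from h import *
go(.5457,-.0700,.0435,-53.1)"
```

```text
time: 46.58
ee_pos: [0.5459, -0.0696, 0.0487]
eef_rot: [-2.98, -0.995, -0.0]
wrist_force: [0.2, -0.6, -2.0]
opening: 0.0496
grip_force: 62.8
time: 46.83
ee_pos: [0.5463, -0.0704, 0.0485]
eef_rot: [2.98, 0.993, 0.002]
wrist_force: [-0.6, 0.1, -2.2]
opening: 0.0496
grip_force: 62.8
now [ 0.5463 -0.0704  0.0485] yaw -53.1 j6 0.74 t 46.8 | turn -0.0 then shift [-0.2 -0.7  5. ] | unturned [-0.2 -0.7  5. ]
```

```bash
python3 -m pendant '[[45,0,-0.5,2,0],[45,0,0,1,0],[45,0,0,0,0],[45,0,0,0,0]]'; python3 -m pendant '[[45,0,0,1,0],[45,0,0,0,0],[45,0,0,0,0]]'
```

```text
time: 47.17
ee_pos: [0.5454, -0.07, 0.0446]
eef_rot: [2.98, 0.993, 0.0]
wrist_force: [-0.5, -0.2, 0.8]
opening: 0.0494
grip_force: 63.0
time: 47.42
ee_pos: [0.5456, -0.0699, 0.0445]
eef_rot: [2.98, 0.993, 0.001]
wrist_force: [-4.1, 3.2, 20.4]
opening: 0.0495
grip_force: 64.9
```

Contact. Release, rise, and check everything.

```bash
python3 -m pendant '[[55,0,0,-1,0],[80,0,0,0,0],[85,0,0,0,0],[85,0,0,0,0],[85,0,0,-5,0],[85,0,0,-25,0],[85,0,0,-40,0],[85,0,0,-40,0]]'; python3 -m pendant '[[85,0,0,-30,0],[85,-10,0,-10,0],[85,-10,0,0,0],[85,0,0,0,0],[85,0,0,0,0]]'; python3 - <<'E'
from h import *
for c,q in [("wrist","bottle_mid"),("wrist","can_mid"),("top","weight_mid"),("top","tacho_mid"),("top","impeller_mid")]:
  f=arm.grab_frame(c);P=pts(f)
  for r in arm.trace(c,q)[:1]:
    p=P[r["region"]&(f["range_z"]>0)]; zt=np.percentile(p[:,2],95); t=p[abs(p[:,2]-zt)<.006]
    print(c,q,r["score"],len(p),zt,cv2.minEnclosingCircle((t[:,:2]*1000).astype(np.float32)))
f=arm.grab_frame("side"); cv2.imwrite("pics/z.png",cv2.cvtColor(f["img"],cv2.COLOR_RGB2BGR))
E
```

```text
time: 48.08
ee_pos: [0.5441, -0.0698, 0.1552]
eef_rot: [-2.979, -0.993, 0.004]
wrist_force: [1.6, -0.0, 0.7]
opening: 0.0847
grip_force: 0.0
time: 48.5
ee_pos: [0.5281, -0.0822, 0.1935]
eef_rot: [-2.98, -0.992, 0.002]
wrist_force: [0.5, 0.3, -0.4]
opening: 0.085
grip_force: 0.0
wrist bottle_mid 0.66 5775 0.13282823054265627 ((603.248779296875, -22.93906593322754), 29.791440963745117)
wrist can_mid 0.88 2512 0.11092667060606812 ((550.2741088867188, -65.93633270263672), 19.976152420043945)
top weight_mid 0.66 163 0.06198997953682059 ((409.68792724609375, 219.32168579101562), 8.279261589050293)
top tacho_mid 0.76 1154 0.029884021020658458 ((702.6296997070312, 165.9378204345703), 55.28913497924805)
top impeller_mid 0.75 547 0.0201438199028139 ((434.9441833496094, 97.61714935302734), 26.997087478637695)
```

View pics/z.png

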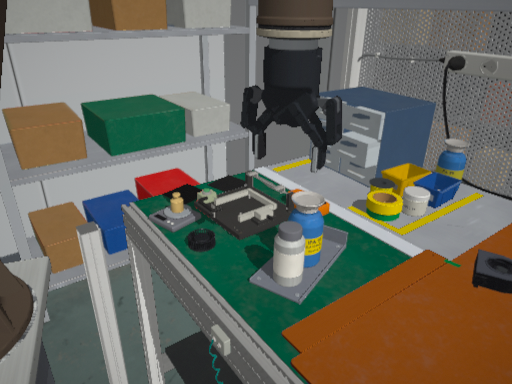

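The final picture shows the weight on the pan (177,203), the can (289,255) and bottle (307,228) upright back in place (within 1 mm by measurement), and the gripper clear.

```bash
python3 -c "
from cell import arm
print(arm.job_done())"
```

```text
the job is handed in; nothing more can be done
None
```

The job is done and handed in at about 49 s: the weight stands on the middle of the pan (within about 1 mm), the bottle and can are back upright within about 1 mm of where they stood, and I left the impeller and tachometer alone.

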